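# Reset the ratchet drawing board and set it lower

### The arm

A 7-joint arm with a two-finger parallel gripper is mounted at the origin on the work surface. World frame = base frame: x ahead of the robot, y to its left, z up, the work surface at z = 0. Lengths are in m, angles in rad, forces in N, time in s.
With the tool pointing down it reaches from about 0.4 to 0.9 m from the base axis. Payload 5.5 kg.
Tool frame: the origin (TCP) lies on the front face of the gripper's body, between the roots of the fingers; the fingertips stand 66 mm ahead of it and the grasp point (between the pads) lies 47 mm ahead of it (bot.nose_length is the distance from the TCP to the fingertips, in m); z points along the fingers, x is the direction in which the jaws open and shut, and the axes are right-handed (so a half turn about z gives the same grasp; the last joint's range is limited). The gripper opens to 92 mm and grips with 3 to 60 N. Pads are 19 mm wide; open, the fingers measure 130 mm over their backs; the gripper's body (75 mm by 190 mm) begins 47 mm behind the grasp point.
Start: joints at [-0.867, 0.501, -0.427, 1.55, 0.221, 1.138, -0.21], TCP at [0.277, 0.588, 0.292] pointing down, gripper open.
Joint ranges: [-2.88, 2.88], [-0.31, 2.03], [-1.54, 1.56], [0.2, 2.42], [-1.41, 4.55], [0.19, 2.02], [-2.57, 2.57]. Speed limits (rad/s): [2.57, 2.57, 3.14, 3.14, 3.14, 3.14, 3.14].

### API

Orientations are given as a rotation vector (axis times angle).
In Python, from plant import bot gives the robot as it stands.
- The arm moves only by the shell command python3 -m jog 'ROWS'. ROWS is JSON, a list of rows, each a list of 3 entries, a list of its own where there are three numbers: the shift along the tool's x, y, z in units of 25 mm (1.0 is 25 mm), then the turn, a rotation vector about the tool's x, y, z in units of 6 degrees (1.0 is 6 degrees), then the closure, from 0 (fully open) to 1 (shut). In form: [[[x, y, z], [ax, ay, az], grip], ...]. A call has 1 to 12 rows; each row is the pose to reach, as a shift and turn from the pose commanded when the call began, along the tool's axes at that moment; what a row does not reach only later rows make up. A row lasts 1/12 s, in which the tool goes at most 41.7 mm and 7.16 degrees, less where a joint would pass 70% of its speed; a pose out of reach is approached as far as the arm can. A call with a gripper value outside its range is refused whole. The fingers move at their own pace and stop on an object; the grip force is fixed at half the most. Time passes only in rows, so rows that repeat a pose let the fingers close. It gives the time, the measured TCP pose, the force and the opening at its end, in the units of the state.
- bot.get_obs(): the state, without advancing time (a new reading comes with each control period).
- bot.read_camera(name): name is "side" or "top" or "wrist"; returns (picture, depth): 420x560x3 uint8, red, green, blue; 420x560 float32, m along the optical axis (not along the pixel's ray), 0 where there is no reading.
- bot.get_calibration(name): a dict with "fx", "fy", "cx", "cy" (pixels), "D" ([k1, k2, p1, p2, k3] as OpenCV has them; the pictures are not rectified), "world_to_cam" (4x4, takes a point from world to camera coordinates); the wrist camera has in their place "mount" (4x4, takes a point from camera to tool coordinates, whose origin is the TCP and whose axes are the tool frame's). Camera axes: x right, y down, z forward; pixel columns grow to the right and rows downward; lengths in m; the calibration is good to about 2 mm. A picture is of the moment at which its call begins: read the wrist's pose just before it. get_calibration takes no time and is no camera call.
- bot.close_job(): hands the job in, once; it reports no verdict.
The state is a dict: "time": time; "qpos": joint angles; "qvel": joint speeds; "effort": joint torques, N m; "ee_pos": TCP position; "eef_rot": TCP orientation; "force": force on the tool from outside, world axes, zero at the start; "ft_torque": the same for the moment, N m; "width": opening from 0.0 (shut) to 1.0 (fully open).
Only numpy, scipy, OpenCV 4.12 (cv2) and the standard library are available. Lean on these libraries where they do the work, as an engineer would, in place of code of your own. Each camera call takes 0.05 s, during which the arm holds its last target.

### The job

The drawing board stands too steep: set it down to its second notch, counted from the bottom. Its ratchet only lets go at the top, so take the board by its orange bar, lift it past the top notch until it presses lightly into the rubber buffer and the pawl lets go, never forcing the buffer, then lower the board gently all the way flat without letting it drop. Finally raise it again to the second notch and leave it resting there on the pawl, with the things around it left where they are.

Things in the scene. Friction and masses are not known exactly. Their poses are not given: they have to be found in the camera images.
- stand: Low open cream frame fixed to the table, 215 deep (x), 250 wide (y), 91 high. Origin on the table below the middle of the hinge; x level from the hinge towards the bar side, y left along the hinge, z up. On its -y side, about 168 ahead of the hinge, stands a steel post 185 tall with the blue ratchet block clamped on it; the height of the block differs by up to 5 either way and is not given.
- hinge (a point): Middle of the hinge line, 108 above the table, level, along the stand's y axis. Board: aluminium with a white sheet, 190 x 256 x 5, 0.36 to 0.56 kg, balanced about 110 from the hinge: 1.5 to 3 N at the bar carry it when flat, less when steep.
- bar (a point): Middle of the orange grab bar: round, 12 thick, 130 long, parallel to the hinge and 235 from it, on two arms 60 to either side of its middle (10 wide), with a gap of about 37 between bar and board edge. It moves with the board on a circle of radius 235 about the hinge; flat, it is 108 above the table. Pinched lightly (about 25 N) it turns between the fingers as the board tilts; a hard grip drags.
- board (a joint): Tilt of the board in rad: 0 lies flat on the stand, growing as the bar end rises. It starts resting in notch three or four. The four notches are 0.166 rad apart; from the bottom they hold at about 0.415, 0.58, 0.745 and 0.91 rad, all shifted together by up to 0.045 rad by the height of the block. Let down, the board rests on the notch last passed; it catches once raised 0.03 above its rest.
- buffer (a joint): Upward compression in m of the black rubber buffer over the pawl (0 untouched; 5 N per mm). A red lug on the shoe, 128 from the hinge, meets it 0.015 rad before the pawl springs free, so this point too must be felt. The pawl lets go at 1.5 to 2.5 mm, when the bar needs 4 to 7 N more than the board's weight; past 5 mm (about 13 N more at the bar) the buffer is forced.
- ring_gauge: Bystander: steel ring 60 across, 20 high, left of the stand. Origin at the centre of its underside.
- setting_block: Bystander: steel block 55 x 30 x 35 high in front of the stand's bar side. Origin at the centre of its underside.
- vee_block: Bystander: dark steel block with a groove, 50 x 50 x 40 high. Origin at the centre of its underside.
- ball_stand: Bystander: white ball of 25 on a slim stem and a round foot of 64, 88 high. Origin at the centre of its underside.
- driver: Bystander: red-handled screwdriver lying on the table. Origin on its underside.
- oil_can: Bystander: closed can 52 across, 100 high. Origin at the centre of its underside.
- pot_cup: Bystander: blue cup 70 across, 90 high. Origin at the centre of its underside.
- quadrant (a point): Middle of the toothed quadrant on the board's -y edge (radius 110 about the hinge, four brass teeth); turns with it. A red spring-centred pawl on the blue block clicks over it. The tooth bed ends in a yellow shoe, clamped differently each time: past it, 0.04 to 0.16 rad above the rest of notch four, the pawl springs free and the board goes down all the way. Laid flat, it is ready to catch again.

How it is judged:
By the outcome, as a careful person would: the job done as asked, in the order asked, and still so for the second after the job is handed in, with the robot touching nothing.
It also fails if it takes over 72 s, if anything falls off the work surface, if the arm or the gripper's body presses on something with over 40 N, if the wrist force passes 120 N, or if a joint passes its speed limit or range.

## Working session

There is one attempt and no reset: what is moved stays moved. The work goes in short steps, Python scripts to look and compute and a shell command to move; the robot and the scene stay as the last step left them, time stands still between calls to the robot, and variables do not carry over. Pictures are saved under pics/ and viewed, and the job is handed in when it is done.

```bash
ls; mkdir -p pics
python3 - <<'E'
from plant import bot
import cv2
print(bot.get_obs())
for n in ("side","top"):
    p,d=bot.read_camera(n); cv2.imwrite(f"pics/{n}0.png",p[:,:,::-1]); 
    import numpy as np; np.save(f"pics/{n}0d.npy",d)
    print(bot.get_calibration(n))
print(bot.get_calibration("wrist"))
E
```

```text
pics
{'time': 0.0, 'qpos': array([-0.86680351,  0.50185193, -0.42679081,  1.55146945,  0.22084456,
        1.13831653, -0.21029472]), 'qvel': array([ 0.00020911, -0.00112474,  0.00014774, -0.00103963,  0.00161545,
        0.00261512,  0.00027091]), 'effort': array([ 1.07815024e-03, -5.66619694e+01, -5.81635416e+00, -2.79104018e+01,
       -6.87187328e-02,  3.08389042e-02,  1.72419609e-04]), 'ee_pos': array([0.27713107, 0.58731143, 0.29116757]), 'eef_rot': array([ 2.65240132e+00,  1.68161457e+00, -2.64131161e-03]), 'force': array([-0.42248287, -0.73760087, -0.95806563]), 'ft_torque': array([ 0.02862069,  0.05298132, -0.02666345]), 'width': 1.0009369073716334}
{'fx': 455.32611226564933, 'fy': 455.32611226564933, 'cx': 281.82103768726677, 'cy': 214.39534155177165, 'D': array([-0.0320456,  0.       ,  0.       ,  0.       ,  0.       ]), 'world_to_cam': array([[-0.99748455, -0.07079295, -0.00359513,  0.56708599],
       [-0.05121662,  0.75485757, -0.653886  ,  0.09281282],
       [ 0.04900433, -0.65205706, -0.75658454,  1.22708586],
       [ 0.        ,  0.        ,  0.        ,  1.     
[... 279 characters left out ...]
.99436542, -0.02071837, -0.10396232,  0.55941044],
       [ 0.10435795, -0.01902627, -0.99435779,  1.25420252],
       [ 0.        ,  0.        ,  0.        ,  1.        ]])}
{'fx': 372.9361517526636, 'fy': 372.9361517526636, 'cx': 280.149576677826, 'cy': 203.68643937683314, 'D': array([0.00076506, 0.        , 0.        , 0.        , 0.        ]), 'mount': array([[ 9.99999985e-01, -1.64321678e-04, -6.29921724e-05,
         9.96176013e-05],
       [ 1.74849541e-04,  9.68274473e-01,  2.49889004e-01,
        -6.76939791e-02],
       [ 1.99315320e-05, -2.49889011e-01,  9.68274487e-01,
        -9.42239280e-02],
       [ 0.00000000e+00,  0.00000000e+00,  0.00000000e+00,
         1.00000000e+00]])}
```

View pics/side0.png

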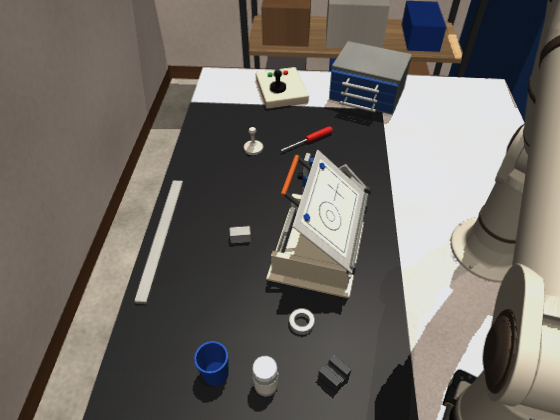

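View pics/top0.png

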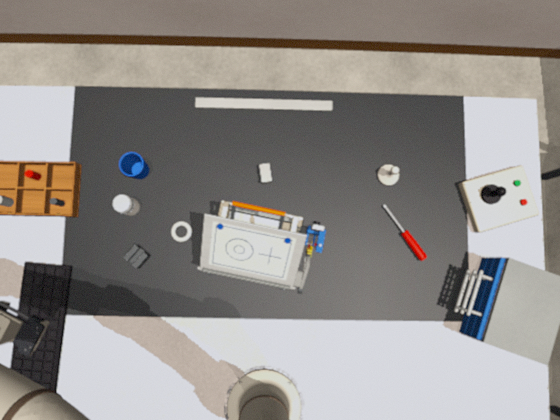

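The top view shows the bar (orange) at about (233..285, 206..213), the hinge side at about (200..300, 268..288) nearer the robot, and the blue block at (316,238). I'll measure these more closely.

```bash
cat > h.py <<'E'
import numpy as np, cv2
from plant import bot
def world(n,d,uv,z=None,dep=None):
    c=bot.get_calibration(n); K=np.array([[c['fx'],0,c['cx']],[0,c['fy'],c['cy']],[0,0,1]])
    x=cv2.undistortPoints(np.array([[uv]],float),K,c['D'])[0,0]
    Ti=np.linalg.inv(c['world_to_cam'])
    if dep is None: dep=d[int(round(uv[1])),int(round(uv[0]))]
    if z is not None:
        r=Ti[:3,:3]@np.r_[x,1]; o=Ti[:3,3]; return o+r*(z-o[2])/r[2]
    return (Ti@np.r_[x*dep,dep,1])[:3]
def cloud(n,d):
    c=bot.get_calibration(n); K=np.array([[c['fx'],0,c['cx']],[0,c['fy'],c['cy']],[0,0,1]])
    v,u=np.mgrid[:420,:560]; pts=np.stack([u,v],-1).reshape(-1,1,2).astype(float)
    x=cv2.undistortPoints(pts,K,c['D'])[:,0]; z=d.reshape(-1,1)
    Ti=np.linalg.inv(c['world_to_cam']); P=np.c_[x*z,z]@Ti[:3,:3].T+Ti[:3,3]
    P[d.ravel()==0]=np.nan
    return P.reshape(420,560,3)
E
python3 - <<'E'
from h import *
np.set_printoptions(precision=4,suppress=True)
for n in ("side","top"):
    p=cv2.imread(f"pics/{n}0.png"); d=np.load(f"pics/{n}0d.npy"); P=cloud(n,d)
    hsv=cv2.cvtColor(p,cv2.COLOR_BGR2HSV); H,S,V=cv2.split(hsv)
    roi=np.zeros((420,560),bool)
    if n=="top": roi[190:300,190:330]=1
    else: roi[140:300,260:380]=1
    m=(H>5)&(H<18)&(S>180)&(V>120)&roi
    Q=P[m];Q=Q[~np.isnan(Q[:,0])]; med=np.median(Q,0); Q=Q[np.linalg.norm(Q-med,axis=1)<.1]
    c=Q.mean(0);u,s,vt=np.linalg.svd(Q-c); t=(Q-c)@vt[0]
    print(n,'bar',len(Q),c,vt[0],t.min(),t.max(), 'ends',c+vt[0]*t.min(),c+vt[0]*t.max())
    # board plane: white bright pixels
    m=(S<40)&(V>170)&roi
    Q=P[m];Q=Q[~np.isnan(Q[:,0])];Q=Q[Q[:,2]>.1]
    best=None;rng=np.random.default_rng(0)
    for _ in range(400):
        a=Q[rng.choice(len(Q),3,replace=False)];nn=np.cross(a[1]-a[0],a[2]-a[0]);
        if np.linalg.norm(nn)<1e-8: continue
        nn/=np.linalg.norm(nn);e=abs((Q-a[0])@nn)<.003
        if best is None or e.sum()>best.sum(): best=e
    Q=Q[best];c=Q.mean(0);nn=np.linalg.svd(Q-c)[2][2];nn*=np.sign(nn[2])
    print(n,'plane',len(Q),c,nn,'tilt',np.arccos(nn[2]),'yaw',np.arctan2(-nn[1],-nn[0]))
    b=cv2.resize(p[140:320,170:340] if n=="top" else p[130:310,230:400],None,fx=3.3,fy=3.3,interpolation=cv2.INTER_CUBIC)
    cv2.imwrite(f"pics/{n}0c.png",b)
E
```

```text
side bar 194 [0.5475 0.0264 0.2691] [0.1874 0.9823 0.0047] -0.06731941570651367 0.06207382914410914 ends [ 0.5349 -0.0398  0.2687] [0.5592 0.0873 0.2694]
side plane 4490 [0.4493 0.0523 0.1868] [-0.6552  0.1236  0.7453] tilt 0.7298252054690563 yaw -0.18642782785517015
top bar 92 [0.5478 0.0279 0.2686] [-0.1743 -0.9847  0.0046] -0.058565156116181016 0.06725356147219426 ends [0.558  0.0856 0.2683] [ 0.536  -0.0383  0.2689]
top plane 4791 [0.4456 0.04   0.1878] [-0.6564  0.1238  0.7442] tilt 0.7314313148399283 yaw -0.18635536583423218
```

```bash
sleep 1; ls pics
```

```text
side0.png
side0c.png
side0d.npy
top0.png
top0c.png
top0d.npy
```

View pics/side0c.png

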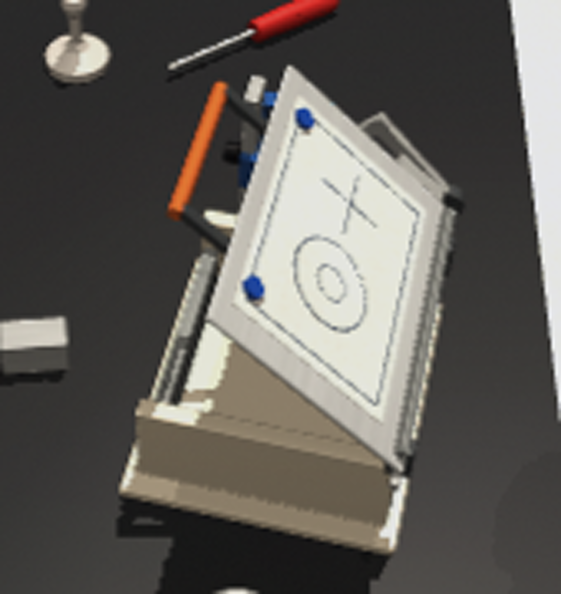

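View pics/top0c.png

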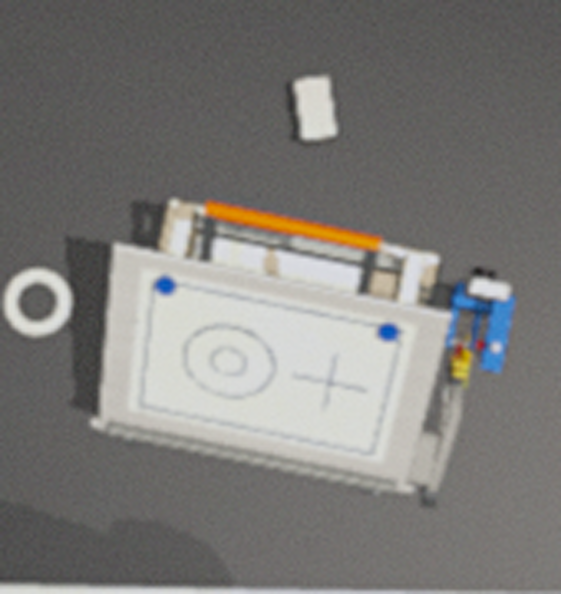

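```bash
cat >> h.py <<'E'
from scipy.spatial.transform import Rotation as Ro
np.set_printoptions(precision=3,suppress=True)
yaw=-0.186
ex=np.array([np.cos(yaw),np.sin(yaw),0]);ey=np.array([-np.sin(yaw),np.cos(yaw),0]);ez=np.array([0,0,1.])
bar0=np.array([.5458,.0265,.2645]); th0=.729
hinge=bar0-.235*(np.cos(th0)*ex+np.sin(th0)*ez)
def bar(th): return hinge+.235*(np.cos(th)*ex+np.sin(th)*ez)
def Rt(phi):
    f=-(np.cos(phi)*ex+np.sin(phi)*ez); x=np.sin(phi)*ex-np.cos(phi)*ez
    return np.stack([x,np.cross(f,x),f],1)
def rel(p,R,o=None):
    o=o or bot.get_obs(); R0=Ro.from_rotvec(o['eef_rot']).as_matrix()
    return R0.T@(p-o['ee_pos'])/.025, Ro.from_matrix(R0.T@R).as_rotvec()/np.radians(6)
E
python3 - <<'E'
from h import *
print(hinge)
R=Rt(.9); 
for b in (.28,.18,.05): print(bar(th0)-b*R[:,2])
print(rel(np.array([.45,.35,.45]),R)); print(rel(bar(th0)-.18*R[:,2],R))
E
```

```text
[0.374 0.059 0.108]
[ 0.717 -0.006  0.484]
[0.656 0.006 0.405]
[0.576 0.021 0.304]
(array([-5.65 , 10.303, -6.34 ]), array([ 4.215, -5.426, 12.06 ]))
(array([-14.588,  23.62 ,  -4.545]), array([ 4.215, -5.426, 12.06 ]))
```

```bash
python3 -m jog '[[[-2,3,-6.3],[0,0,2],0],[[-5.6,10.3,-6.3],[4.2,-5.4,12],0],[[-5.6,10.3,-6.3],[4.2,-5.4,12],0],[[-5.6,10.3,-6.3],[4.2,-5.4,12],0],[[-5.6,10.3,-6.3],[4.2,-5.4,12],0],[[-5.6,10.3,-6.3],[4.2,-5.4,12],0],[[-5.6,10.3,-6.3],[4.2,-5.4,12],0],[[-5.6,10.3,-6.3],[4.2,-5.4,12],0],[[-5.6,10.3,-6.3],[4.2,-5.4,12],0],[[-5.6,10.3,-6.3],[4.2,-5.4,12],0],[[-5.6,10.3,-6.3],[4.2,-5.4,12],0],[[-5.6,10.3,-6.3],[4.2,-5.4,12],0]]'
python3 - <<'E'
from h import *
R=Rt(.9); print(bot.get_obs()['qpos']);print(rel(bar(th0)-.18*R[:,2],R))
E
```

```text
time: 1.1
ee_pos: [0.4514, 0.3505, 0.4487]
eef_rot: [-2.896, 0.272, 1.011]
force: [0.5, 0.4, -0.4]
width: 0.999
[-0.408  0.519 -0.146  1.277 -0.378  1.853 -0.752]
(array([ 9.368, 12.027, -5.249]), array([-0.013,  0.008, -0.005]))
```

```bash
python3 -m jog '[[[9.4,12,-5.2],[0,0,0],0],[[9.4,12,-5.2],[0,0,0],0],[[9.4,12,-5.2],[0,0,0],0],[[9.4,12,-5.2],[0,0,0],0],[[9.4,12,-5.2],[0,0,0],0],[[9.4,12,-5.2],[0,0,0],0],[[9.4,12,-5.2],[0,0,0],0],[[9.4,12,-5.2],[0,0,0],0],[[9.4,12,-5.2],[0,0,0],0],[[9.4,12,-5.2],[0,0,0],0],[[9.4,12,-5.2],[0,0,0],0]]'
python3 - <<'E'
from h import *
R=Rt(.9); o=bot.get_obs(); print(o['qpos']);print(rel(bar(th0)-.18*R[:,2],R))
p,d=bot.read_camera("wrist"); cv2.imwrite("pics/w1.png",p[:,:,::-1]); np.save("pics/w1d.npy",d)
c=bot.get_calibration("wrist"); print(p.shape)
R0=Ro.from_rotvec(o['eef_rot']).as_matrix(); M=c['mount']
hsv=cv2.cvtColor(p,cv2.COLOR_RGB2HSV); H,S,V=cv2.split(hsv); m=(H>5)&(H<18)&(S>180)&(V>100)&(d>0)
v,u=np.nonzero(m); z=d[m]; X=np.c_[(u-c['cx'])/c['fx']*z,(v-c['cy'])/c['fy']*z,z]
W=(X@M[:3,:3].T+M[:3,3])@R0.T+o['ee_pos']
med=np.median(W,0);W=W[np.linalg.norm(W-med,axis=1)<.1]; cc=W.mean(0); s=np.linalg.svd(W-cc)[2][0];t=(W-cc)@s
print(len(W),cc,s,cc+s*t.min(),cc+s*t.max(), np.arctan2(-s[0],s[1]), bar(th0))
E
```

```text
time: 2.02
ee_pos: [0.6475, 0.0017, 0.4184]
eef_rot: [-2.913, 0.292, 0.85]
force: [0.9, 0.4, -0.4]
width: 1.002
[-0.048  0.73   0.136  0.964 -0.211  2.014 -0.156]
(array([ 0.527, -0.209,  0.285]), array([-0.414, -0.95 ,  0.012]))
(420, 560, 3)
1425 [0.55  0.032 0.27 ] [-0.186 -0.982 -0.002] [0.56  0.086 0.27 ] [ 0.539 -0.028  0.27 ] 2.9540352920370623 [0.546 0.027 0.265]
```

View pics/w1.png

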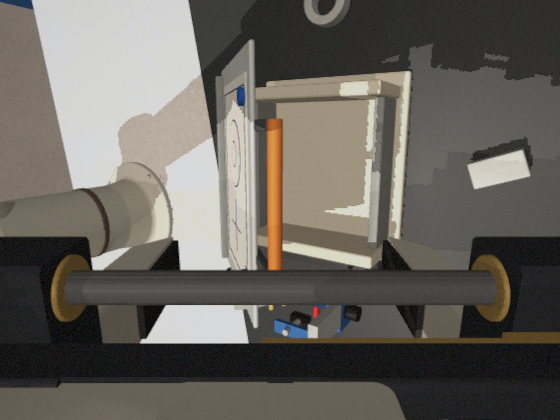

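Run:
```python
from h import *
R=Rt(1.08)
for b in (.12,.051): print(rel(bar(th0)-b*R[:,2]+.002*ey,R))
s=cloud("top",np.load("pics/top0d.npy")).reshape(-1,3); q=(s-[hinge[0],hinge[1],0]); a=q@ex; y=q@ey
m=(abs(y)<.12)&(a>.15)&(a<.3)
for lo in np.arange(.15,.3,.01):
    k=m&(a>=lo)&(a<lo+.01); print(round(lo,2),k.sum(),np.nanpercentile(s[k,2],[20,80]) if k.any() else '')
```

```text
(array([-0.544, -0.332,  2.941]), array([-0.407,  0.632, -0.092]))
(array([-0.361, -0.215,  5.692]), array([-0.407,  0.632, -0.092]))
0.15 148 [0.012 0.252]
0.16 277 [0.011 0.091]
0.17 508 [0.012 0.27 ]
0.18 343 [0.057 0.089]
0.19 68 [0.013 0.089]
0.2 59 [-0.001  0.013]
0.21 211 [-0.002  0.002]
0.22 263 [-0.002  0.002]
0.23 267 [-0.002  0.003]
0.24 255 [-0.002  0.002]
0.25 259 [-0.002  0.003]
0.26 256 [-0.002  0.003]
0.27 260 [-0.002  0.002]
0.28 281 [-0.002  0.004]
0.29 251 [-0.002  0.004]
```

```bash
python3 -m jog '[[[-0.3,-0.2,1.5],[-0.4,0.6,-0.1],0],[[-0.54,-0.33,2.9],[-0.4,0.6,-0.1],0],[[-0.54,-0.33,2.9],[-0.4,0.6,-0.1],0],[[-0.54,-0.33,2.9],[-0.4,0.6,-0.1],0],[[-0.54,-0.33,2.9],[-0.4,0.6,-0.1],0]]'
python3 - <<'E'
from h import *
R=Rt(1.08);print(bot.get_obs()['qpos'])
for b in (.12,.051): print(rel(bar(th0)-b*R[:,2]+.002*ey,R))
E
```

```text
time: 2.48
ee_pos: [0.6002, 0.0268, 0.3694]
eef_rot: [-2.985, 0.257, 0.766]
force: [0.6, 0.7, 0.4]
width: 1.003
[-0.112  0.61   0.125  1.248 -0.16   1.784 -0.157]
(array([ 0.087,  0.337, -0.094]), array([0.006, 0.115, 0.132]))
(array([0.12 , 0.336, 2.666]), array([0.006, 0.115, 0.132]))
```

```bash
python3 -m jog '[[[0.1,0.33,0],[0,0.1,0.1],0],[[0.1,0.33,0.9],[0,0.1,0.1],0],[[0.1,0.33,1.8],[0,0.1,0.1],0],[[0.12,0.33,2.65],[0,0.1,0.1],0],[[0.12,0.33,2.65],[0,0.1,0.1],0],[[0.12,0.33,2.65],[0,0.1,0.1],0]]'
python3 - <<'E'
from h import *
R=Rt(1.08);o=bot.get_obs();print(o['qpos'],o['ft_torque'])
for b in (.12,.051): print(rel(bar(th0)-b*R[:,2]+.002*ey,R))
for n in("wrist","side"):
    p,d=bot.read_camera(n); cv2.imwrite(f"pics/{n}2.png",(p if n=="wrist" else cv2.resize(p[110:310,200:440],None,fx=3,fy=3))[:,:,::-1])
E
```

```text
time: 2.98
ee_pos: [0.5706, 0.0226, 0.3099]
eef_rot: [-2.991, 0.277, 0.751]
force: [0.2, -0.2, 0.6]
width: 1.001
[-0.115  0.589  0.126  1.414 -0.154  1.629 -0.149] [-0.134 -0.435 -0.007]
(array([-0.033, -0.049, -2.723]), array([0.001, 0.009, 0.011]))
(array([-0.03 , -0.049,  0.037]), array([0.001, 0.009, 0.011]))
```

View pics/wrist2.png

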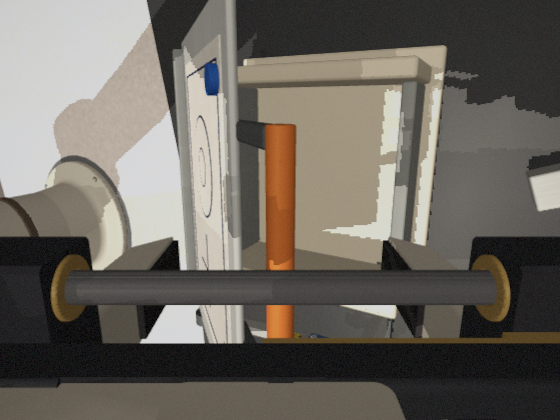

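View pics/side2.png

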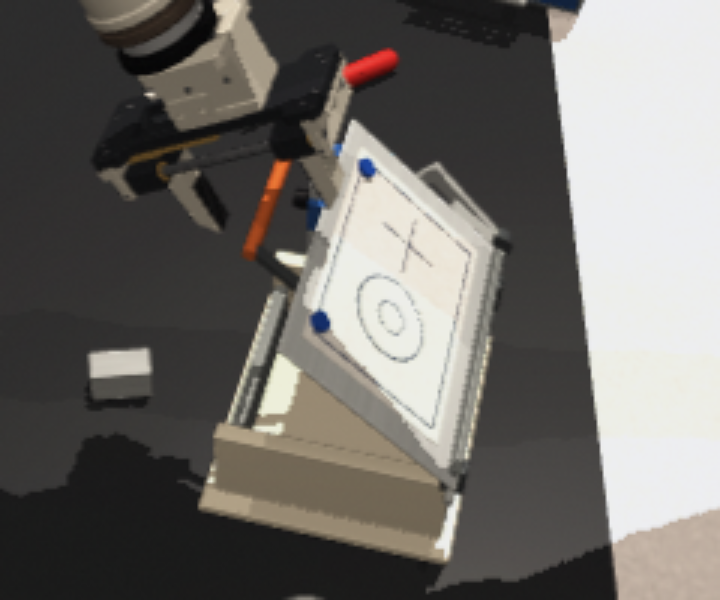

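The bar (wrist col 266–296) is centred between the fingers (about 280), and the side view agrees. I'm closing the gripper.

```bash
python3 -m jog '[[[0,0,0],[0,0,0],1],[[0,0,0],[0,0,0],1],[[0,0,0],[0,0,0],1],[[0,0,0],[0,0,0],1],[[0,0,0],[0,0,0],1],[[0,0,0],[0,0,0],1],[[0,0,0],[0,0,0],1],[[0,0,0],[0,0,0],1],[[0,0,0],[0,0,0],1],[[0,0,0],[0,0,0],1],[[0,0,0],[0,0,0],1],[[0,0,0],[0,0,0],1]]'
cat > plan.py <<'E'
from h import *
import sys
# keep grip offset from tool: deltas of bar along circle, in current tool axes
o=bot.get_obs(); R0=Ro.from_rotvec(o['eef_rot']).as_matrix()
g=o['ee_pos']+.051*R0[:,2]; q=g-hinge
th=np.arctan2(q@ez,q@ex); rad=np.hypot(q@ez,q@ex)
t=np.array([np.cos(th)*ez-np.sin(th)*ex])[0]
print('th est',round(th,4),'rad',round(rad,4),'y',round(q@ey,4),'F tang',round(-o['force']@t,2),'F rad',round(o['force']@(np.cos(th)*ex+np.sin(th)*ez),2),o['force'],o['ft_torque'],'w',round(o['width'],3),'t',round(o['time'],2))
for a in sys.argv[1:]:
    a=float(a); print(a,(R0.T@(bar(a)-bar(th)))/.025)
E
python3 plan.py .75 .78 .83 .88 .9 .93
```

```text
time: 4.08
ee_pos: [0.5698, 0.0235, 0.3094]
eef_rot: [-2.991, 0.275, 0.752]
force: [0.6, 0.7, 0.6]
width: 0.179
th est 0.7289 rad 0.235 y 0.0015 F tang -0.16 F rad 0.79 [0.619 0.684 0.648] [-0.205 -0.492  0.01 ] w 0.179 t 4.08
0.75 [-0.187 -0.    -0.066]
0.78 [-0.455 -0.001 -0.153]
0.83 [-0.908 -0.002 -0.28 ]
0.88 [-1.366 -0.003 -0.384]
0.9 [-1.551 -0.004 -0.419]
0.93 [-1.829 -0.004 -0.465]
```

```bash
python3 -m jog '[[[0,0,0],[0,0,0],1],[[0,0,0],[0,0,0],1],[[-0.1,0,-0.03],[0,0,0],1],[[-0.19,0,-0.07],[0,0,0],1],[[-0.3,0,-0.11],[0,0,0],1],[[-0.45,0,-0.15],[0,0,0],1],[[-0.45,0,-0.15],[0,0,0],1],[[-0.45,0,-0.15],[0,0,0],1]]'
python3 plan.py .83 .88 .9 .93 .96
```

```text
time: 4.75
ee_pos: [0.5617, 0.0251, 0.3185]
eef_rot: [-2.991, 0.275, 0.751]
force: [0.9, 0.2, -1.5]
width: 0.123
th est 0.7808 rad 0.2352 y 0.0015 F tang 1.68 F rad -0.46 [ 0.917  0.241 -1.522] [-0.242 -0.999 -0.073] w 0.123 t 4.75
0.83 [-0.445 -0.001 -0.125]
0.88 [-0.903 -0.002 -0.229]
0.9 [-1.088 -0.003 -0.264]
0.93 [-1.366 -0.003 -0.31 ]
0.96 [-1.646 -0.004 -0.348]
```

```bash
python3 -m jog '[[[-0.15,0,-0.04],[0,0,0],1],[[-0.3,0,-0.085],[0,0,0],1],[[-0.45,0,-0.125],[0,0,0],1],[[-0.6,0,-0.16],[0,0,0],1],[[-0.75,0,-0.2],[0,0,0],1],[[-0.9,0,-0.23],[0,0,0],1],[[-1.09,0,-0.265],[0,0,0],1],[[-1.09,0,-0.265],[0,0,0],1],[[-1.09,0,-0.265],[0,0,0],1]]'
python3 plan.py .91 .92 .93 .945 .96
```

```text
time: 5.5
ee_pos: [0.5412, 0.029, 0.3375]
eef_rot: [-2.991, 0.275, 0.75]
force: [3.8, 0.3, 2.5]
width: 0.119
th est 0.901 rad 0.2355 y 0.0016 F tang 1.35 F rad 4.24 [3.812 0.317 2.482] [-0.151 -1.073 -0.127] w 0.119 t 5.5
0.91 [-0.083 -0.    -0.015]
0.92 [-0.176 -0.    -0.03 ]
0.93 [-0.269 -0.001 -0.044]
0.945 [-0.409 -0.001 -0.064]
0.96 [-0.549 -0.002 -0.082]
```

```bash
python3 -m jog '[[[-0.04,0,-0.03],[0,0,0],1],[[-0.08,0,-0.055],[0,0,0],1],[[-0.13,0,-0.065],[0,0,0],1],[[-0.176,0,-0.07],[0,0,0],1],[[-0.176,0,-0.07],[0,0,0],1],[[-0.176,0,-0.07],[0,0,0],1]]'
python3 plan.py .93 .94
```

```text
time: 6.0
ee_pos: [0.5379, 0.0296, 0.3402]
eef_rot: [-2.99, 0.275, 0.753]
force: [1.2, 1.4, -1.7]
width: 0.12
th est 0.9193 rad 0.2355 y 0.0016 F tang 1.74 F rad -0.82 [ 1.163  1.386 -1.709] [-0.007 -1.155 -0.211] w 0.12 t 6.0
0.93 [-0.1   -0.    -0.015]
0.94 [-0.193 -0.    -0.029]
```

```bash
python3 -m jog '[[[-0.06,0,-0.01],[0,0,0],1],[[-0.12,0,-0.018],[0,0,0],1],[[-0.12,0,-0.018],[0,0,0],1],[[-0.12,0,-0.018],[0,0,0],1]]'
python3 plan.py .94 .945
```

```text
time: 6.33
ee_pos: [0.5355, 0.03, 0.3421]
eef_rot: [-2.99, 0.275, 0.753]
force: [0.0, 2.5, -3.0]
width: 0.122
th est 0.9325 rad 0.2356 y 0.0015 F tang 1.45 F rad -2.69 [ 0.02   2.498 -3.027] [ 0.084 -1.1   -0.252] w 0.122 t 6.33
0.94 [-0.07 -0.   -0.01]
0.945 [-0.116 -0.    -0.016]
```

```bash
python3 -m jog '[[[-0.06,0,0],[0,0,0],1],[[-0.12,0,0],[0,0,0],1],[[-0.12,0,0],[0,0,0],1],[[-0.12,0,0],[0,0,0],1]]'
python3 plan.py .955
```

```text
time: 6.67
ee_pos: [0.5335, 0.0303, 0.3437]
eef_rot: [-2.991, 0.275, 0.75]
force: [3.6, 2.4, -3.9]
width: 0.118
th est 0.9431 rad 0.2357 y 0.0015 F tang 4.8 F rad -1.31 [ 3.615  2.383 -3.88 ] [ 0.123 -1.641 -0.269] w 0.118 t 6.67
0.955 [-0.111 -0.    -0.015]
```

Run:
```python
from h import *
for i in range(4):
    p,d=bot.read_camera("side"); o=bot.get_obs(); print(o['force'])
    if i==0: cv2.imwrite("pics/s3.png",cv2.resize(p[130:260,250:390],None,fx=4,fy=4,interpolation=cv2.INTER_CUBIC)[:,:,::-1])
p,d=bot.read_camera("top"); cv2.imwrite("pics/t3.png",cv2.resize(p[180:310,210:350],None,fx=4,fy=4,interpolation=cv2.INTER_CUBIC)[:,:,::-1])
```

```text
[ 3.23   2.242 -3.162]
[ 3.66   2.747 -3.113]
[ 3.214  2.505 -3.05 ]
[ 3.554  2.776 -2.848]
```

View pics/s3.png

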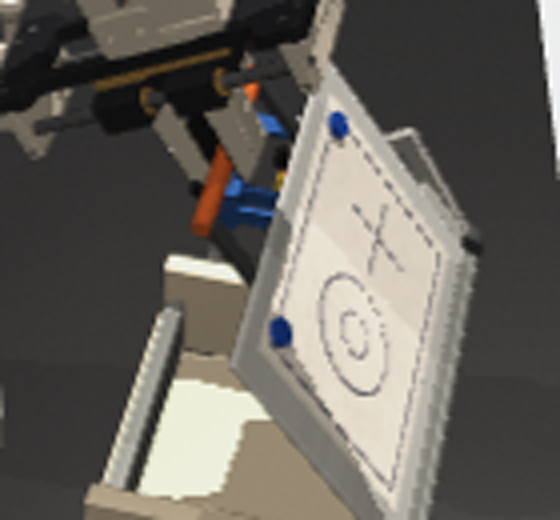

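View pics/t3.png

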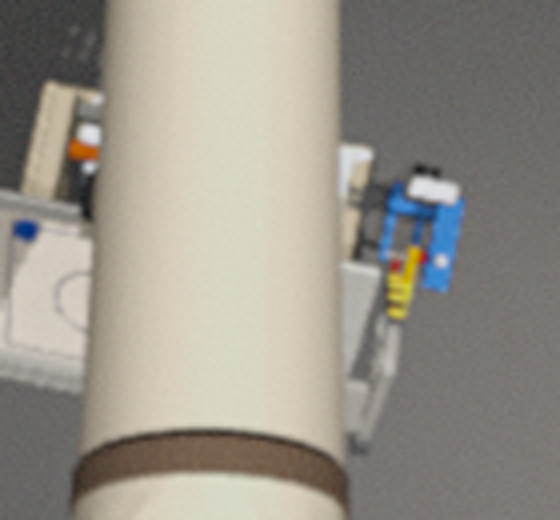

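```bash
python3 -m jog '[[[-0.04,0,-0.005],[0,0,0],1],[[-0.06,0,-0.008],[0,0,0],1],[[-0.06,0,-0.008],[0,0,0],1],[[-0.06,0,-0.008],[0,0,0],1]]'
python3 plan.py .955
```

```text
time: 7.25
ee_pos: [0.5323, 0.0306, 0.3445]
eef_rot: [-2.991, 0.275, 0.75]
force: [5.4, 1.4, -5.1]
width: 0.12
th est 0.9493 rad 0.2357 y 0.0015 F tang 7.09 F rad -1.2 [ 5.412  1.373 -5.103] [ 0.134 -1.983 -0.38 ] w 0.12 t 7.25
0.955 [-0.053 -0.    -0.007]
```

```bash
python3 -m jog '[[[-0.025,0,-0.004],[0,0,0],1],[[-0.045,0,-0.006],[0,0,0],1],[[-0.045,0,-0.006],[0,0,0],1],[[-0.045,0,-0.006],[0,0,0],1]]'
python3 plan.py .945 .9 .88 .87 .85
python3 - <<'E'
from h import *
p,d=bot.read_camera("top"); cv2.imwrite("pics/t4.png",cv2.resize(p[210:270,290:350],None,fx=9,fy=9,interpolation=cv2.INTER_CUBIC)[:,:,::-1])
E
```

```text
time: 7.58
ee_pos: [0.5316, 0.0307, 0.3451]
eef_rot: [-2.991, 0.275, 0.749]
force: [5.1, 2.2, -4.8]
width: 0.121
th est 0.9531 rad 0.2357 y 0.0015 F tang 6.5 F rad -1.22 [ 5.098  2.244 -4.756] [ 0.171 -2.184 -0.346] w 0.121 t 7.58
0.945 [0.076 0.    0.01 ]
0.9 [0.494 0.001 0.076]
0.88 [0.678 0.002 0.112]
0.87 [0.77  0.002 0.131]
0.85 [0.954 0.002 0.172]
```

View pics/t4.png

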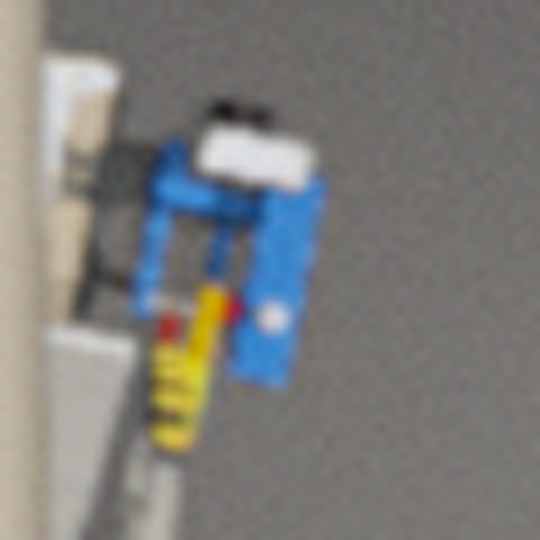

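```bash
python3 -m jog '[[[-0.02,0,-0.002],[0,0,0],1],[[-0.04,0,-0.005],[0,0,0],1],[[-0.04,0,-0.005],[0,0,0],1],[[-0.04,0,-0.005],[0,0,0],1]]'
python3 plan.py .945 .9 .88 .87 .85
```

```text
time: 7.97
ee_pos: [0.531, 0.0308, 0.3456]
eef_rot: [-2.991, 0.276, 0.749]
force: [5.7, 2.5, -4.5]
width: 0.119
th est 0.9566 rad 0.2358 y 0.0015 F tang 6.76 F rad -0.74 [ 5.665  2.543 -4.505] [ 0.113 -2.332 -0.317] w 0.119 t 7.97
0.945 [0.108 0.    0.014]
0.9 [0.526 0.001 0.08 ]
0.88 [0.71  0.002 0.116]
0.87 [0.803 0.002 0.135]
0.85 [0.986 0.002 0.176]
```

```bash
python3 -m jog '[[[-0.02,0,-0.002],[0,0,0],1],[[-0.04,0,-0.005],[0,0,0],1],[[-0.04,0,-0.005],[0,0,0],1],[[-0.04,0,-0.005],[0,0,0],1]]'
python3 plan.py .945 .9 .88 .87 .85
```

```text
time: 8.3
ee_pos: [0.5303, 0.0309, 0.3461]
eef_rot: [-2.991, 0.276, 0.748]
force: [6.8, 2.6, -6.1]
width: 0.118
th est 0.96 rad 0.2358 y 0.0015 F tang 8.57 F rad -1.46 [ 6.781  2.605 -6.108] [ 0.099 -2.518 -0.31 ] w 0.118 t 8.3
0.945 [0.14  0.    0.018]
0.9 [0.558 0.001 0.085]
0.88 [0.742 0.002 0.12 ]
0.87 [0.834 0.002 0.139]
0.85 [1.018 0.002 0.18 ]
```

```bash
python3 -m jog '[[[0.1,0,0.014],[0,0,0],1],[[0.2,0,0.03],[0,0,0],1],[[0.3,0,0.045],[0,0,0],1],[[0.4,0,0.06],[0,0,0],1],[[0.5,0,0.075],[0,0,0],1],[[0.6,0,0.09],[0,0,0],1],[[0.68,0,0.105],[0,0,0],1],[[0.68,0,0.105],[0,0,0],1],[[0.68,0,0.105],[0,0,0],1]]'
python3 plan.py .88 .87 .85
```

```text
time: 9.05
ee_pos: [0.5433, 0.0285, 0.3362]
eef_rot: [-2.991, 0.275, 0.751]
force: [2.9, 4.1, 1.7]
width: 0.12
th est 0.8903 rad 0.2358 y 0.0015 F tang 0.61 F rad 2.64 [2.947 4.106 1.668] [ 0.375 -0.861 -0.355] w 0.12 t 9.05
0.88 [0.095 0.    0.019]
0.87 [0.187 0.    0.038]
0.85 [0.37  0.001 0.078]
```

```bash
python3 -m jog '[[[0.06,-0.01,0.01],[0,0,0],1],[[0.12,-0.02,0.02],[0,0,0],1],[[0.18,-0.02,0.03],[0,0,0],1],[[0.18,-0.02,0.03],[0,0,0],1],[[0.18,-0.02,0.03],[0,0,0],1]]'
python3 plan.py .86 .85 .83
```

```text
time: 9.47
ee_pos: [0.5468, 0.0279, 0.3332]
eef_rot: [-2.991, 0.276, 0.751]
force: [3.3, 1.5, 2.8]
width: 0.12
th est 0.8706 rad 0.2358 y 0.0015 F tang 0.45 F rad 4.06 [3.292 1.493 2.817] [ 0.106 -0.581 -0.157] w 0.12 t 9.47
0.86 [0.097 0.    0.021]
0.85 [0.189 0.    0.042]
0.83 [0.371 0.001 0.086]
```

```bash
python3 -m jog '[[[0.1,0,-0.01],[0,0,0],1],[[0.2,0,0.01],[0,0,0],1],[[0.3,0,0.03],[0,0,0],1],[[0.37,0,0.05],[0,0,0],1],[[0.37,0,0.05],[0,0,0],1],[[0.37,0,0.05],[0,0,0],1]]'
python3 plan.py .8 .75 .7
python3 - <<'E'
from h import *
p,d=bot.read_camera("side"); cv2.imwrite("pics/s5.png",cv2.resize(p[130:260,250:390],None,fx=4,fy=4,interpolation=cv2.INTER_CUBIC)[:,:,::-1])
P=cloud("side",d); H,S,V=cv2.split(cv2.cvtColor(p,cv2.COLOR_RGB2HSV)); 
u,v=330,200
m=np.zeros((420,560),bool); m[180:230,322:362]=1; Q=P[m]; c=np.nanmedian(Q,0)
Q=Q[~np.isnan(Q[:,0])]
for _ in range(5):
    c=Q.mean(0); n=np.linalg.svd(Q-c)[2][2]; Q=Q[abs((Q-c)@n)<.006]
n*=np.sign(n[2]); print(len(Q),n,np.arccos(n[2]))
E
```

```text
time: 9.97
ee_pos: [0.5537, 0.0267, 0.327]
eef_rot: [-2.991, 0.276, 0.754]
force: [-2.0, 0.8, -2.9]
width: 0.117
th est 0.8313 rad 0.2357 y 0.0016 F tang 0.35 F rad -3.56 [-2.026  0.805 -2.867] [-0.166 -0.302  0.045] w 0.117 t 9.97
0.8 [0.284 0.    0.076]
0.75 [0.733 0.001 0.216]
0.7 [1.174 0.002 0.377]
1973 [-0.73   0.13   0.671] 0.8357433737411591
```

View pics/s5.png

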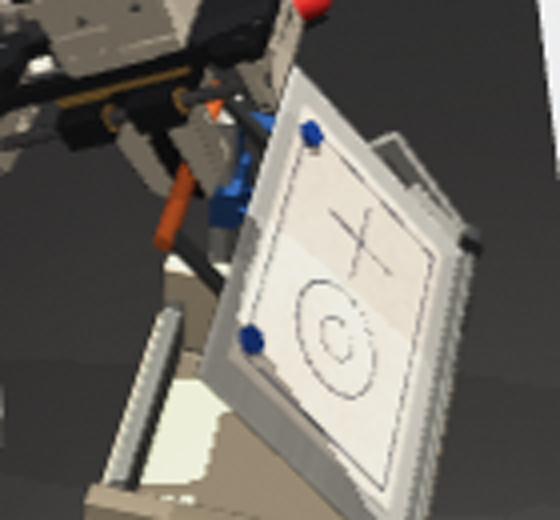

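The board is at 0.836 measured, below notch four, so the pawl has let go. I'm continuing down.

```bash
python3 -m jog '[[[0.14,0,0.03],[0,0,0],1],[[0.28,0,0.06],[0,0,0],1],[[0.43,0,0.1],[0,0,0],1],[[0.58,0,0.15],[0,0,0],1],[[0.73,0,0.2],[0,0,0],1],[[0.88,0,0.25],[0,0,0],1],[[1.02,0,0.3],[0,0,0],1],[[1.17,0,0.36],[0,0,0],1],[[1.17,0,0.36],[0,0,0],1],[[1.17,0,0.36],[0,0,0],1]]'
python3 plan.py .65 .6 .55 .5 .45
```

```text
time: 10.85
ee_pos: [0.5752, 0.0226, 0.3054]
eef_rot: [-2.991, 0.276, 0.753]
force: [-5.1, -1.8, -3.8]
width: 0.114
th est 0.7009 rad 0.2365 y 0.0016 F tang -0.1 F rad -6.01 [-5.069 -1.766 -3.797] [-0.499  0.308  0.214] w 0.114 t 10.85
0.65 [0.44  0.001 0.187]
0.6 [0.863 0.001 0.393]
0.55 [1.275 0.002 0.619]
0.5 [1.675 0.002 0.866]
0.45 [2.062 0.003 1.132]
```

```bash
python3 -m jog '[[[0.09,0,0.08],[0,0,0],1],[[0.23,0,0.15],[0,0,0],1],[[0.37,0,0.21],[0,0,0],1],[[0.5,0,0.28],[0,0,0],1],[[0.64,0,0.35],[0,0,0],1],[[0.78,0,0.42],[0,0,0],1],[[0.92,0,0.5],[0,0,0],1],[[1.06,0,0.58],[0,0,0],1],[[1.25,0,0.67],[0,0,0],1],[[1.25,0,0.67],[0,0,0],1],[[1.25,0,0.67],[0,0,0],1]]'
python3 plan.py .5 .45 .4 .35 .3 .25
python3 - <<'E'
from h import *
p,d=bot.read_camera("side"); cv2.imwrite("pics/s6.png",cv2.resize(p[130:310,230:400],None,fx=3.3,fy=3.3,interpolation=cv2.INTER_CUBIC)[:,:,::-1])
P=cloud("side",d); m=np.zeros((420,560),bool); m[180:230,322:352]=1; Q=P[m]
Q=Q[~np.isnan(Q[:,0])]
for _ in range(5):
    c=Q.mean(0); n=np.linalg.svd(Q-c)[2][2]; Q=Q[abs((Q-c)@n)<.006]
n*=np.sign(n[2]); print(len(Q),n,np.arccos(n[2]))
E
```

```text
time: 11.77
ee_pos: [0.5956, 0.0188, 0.2759]
eef_rot: [-2.992, 0.276, 0.749]
force: [2.7, -4.6, 0.4]
width: 0.117
th est 0.5475 rad 0.2361 y 0.0016 F tang 1.5 F rad 3.21 [ 2.723 -4.563  0.388] [-1.052 -0.651  0.408] w 0.117 t 11.77
0.5 [0.379 0.    0.236]
0.45 [0.766 0.001 0.503]
0.4 [1.138 0.001 0.79 ]
0.35 [1.496 0.002 1.094]
0.3 [1.838 0.002 1.416]
0.25 [2.164 0.003 1.755]
1487 [-0.52  0.09  0.85] 0.5555516222913454
```

View pics/s6.png

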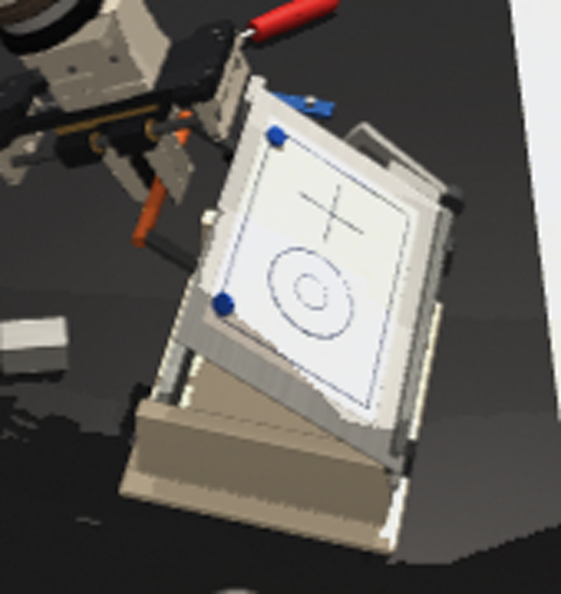

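```bash
python3 -m jog '[[[0.13,0.01,0.06],[0,0,0],1],[[0.26,0.02,0.14],[0,0,0],1],[[0.38,0.03,0.22],[0,0,0],1],[[0.51,0.03,0.31],[0,0,0],1],[[0.64,0.03,0.4],[0,0,0],1],[[0.77,0.03,0.49],[0,0,0],1],[[0.89,0.03,0.58],[0,0,0],1],[[1.02,0.03,0.68],[0,0,0],1],[[1.14,0.03,0.78],[0,0,0],1],[[1.14,0.03,0.78],[0,0,0],1],[[1.14,0.03,0.78],[0,0,0],1]]'
python3 plan.py .35 .3 .25 .2 .15 .1
```

```text
time: 12.73
ee_pos: [0.6106, 0.0159, 0.245]
eef_rot: [-2.991, 0.275, 0.75]
force: [3.3, -3.6, 0.4]
width: 0.119
th est 0.4016 rad 0.2356 y 0.0016 F tang 1.2 F rad 3.78 [ 3.337 -3.583  0.375] [-0.781 -0.902  0.242] w 0.119 t 12.73
0.35 [0.37  0.001 0.314]
0.3 [0.713 0.002 0.636]
0.25 [1.039 0.002 0.974]
0.2 [1.347 0.003 1.328]
0.15 [1.638 0.004 1.698]
0.1 [1.91  0.004 2.081]
```

```bash
python3 -m jog '[[[0.13,0.01,0.07],[0,0,0],1],[[0.25,0.02,0.17],[0,0,0],1],[[0.38,0.03,0.28],[0,0,0],1],[[0.5,0.03,0.39],[0,0,0],1],[[0.61,0.03,0.5],[0,0,0],1],[[0.73,0.03,0.61],[0,0,0],1],[[0.84,0.03,0.73],[0,0,0],1],[[0.95,0.03,0.84],[0,0,0],1],[[1.06,0.03,0.96],[0,0,0],1],[[1.06,0.03,0.96],[0,0,0],1],[[1.06,0.03,0.96],[0,0,0],1]]'
python3 plan.py .2 .15 .1 .05 0
```

```text
time: 13.65
ee_pos: [0.6218, 0.0135, 0.2115]
eef_rot: [-2.99, 0.275, 0.752]
force: [0.1, 1.9, -1.0]
width: 0.121
th est 0.2515 rad 0.2356 y 0.0013 F tang 0.93 F rad -0.53 [ 0.07   1.885 -1.028] [ 0.246 -0.434 -0.233] w 0.121 t 13.65
0.2 [0.319 0.001 0.364]
0.15 [0.61  0.002 0.733]
0.1 [0.882 0.003 1.116]
0.05 [1.135 0.004 1.513]
0.0 [1.367 0.004 1.921]
```

```bash
python3 -m jog '[[[0.1,0,0.11],[0,0,0],1],[[0.2,0,0.22],[0,0,0],1],[[0.3,0,0.34],[0,0,0],1],[[0.4,0,0.46],[0,0,0],1],[[0.5,0,0.59],[0,0,0],1],[[0.6,0,0.72],[0,0,0],1],[[0.7,0,0.85],[0,0,0],1],[[0.79,0,0.98],[0,0,0],1],[[0.88,0,1.11],[0,0,0],1],[[0.93,0,1.19],[0,0,0],1],[[0.93,0,1.19],[0,0,0],1],[[0.93,0,1.19],[0,0,0],1]]'
python3 plan.py .07 .05 .03 .01 0 -.01
```

```text
time: 14.65
ee_pos: [0.6283, 0.012, 0.1745]
eef_rot: [-2.991, 0.275, 0.751]
force: [1.3, 4.6, -0.0]
width: 0.118
th est 0.0919 rad 0.2359 y 0.001 F tang 0.08 F rad 0.41 [ 1.284  4.552 -0.037] [ 0.632 -0.642 -0.471] w 0.118 t 14.65
0.07 [0.111 0.    0.173]
0.05 [0.21  0.001 0.333]
0.03 [0.305 0.001 0.495]
0.01 [0.397 0.001 0.659]
0.0 [0.442 0.001 0.741]
-0.01 [0.486 0.001 0.824]
```

```bash
python3 -m jog '[[[0.06,-0.01,0.1],[0,0,0],1],[[0.12,-0.02,0.19],[0,0,0],1],[[0.18,-0.03,0.28],[0,0,0],1],[[0.23,-0.03,0.37],[0,0,0],1],[[0.28,-0.03,0.46],[0,0,0],1],[[0.33,-0.03,0.54],[0,0,0],1],[[0.37,-0.03,0.62],[0,0,0],1],[[0.37,-0.03,0.62],[0,0,0],1],[[0.37,-0.03,0.62],[0,0,0],1]]'
python3 plan.py .01 0 -.01 -.02
python3 - <<'E'
from h import *
p,d=bot.read_camera("side"); cv2.imwrite("pics/s7.png",cv2.resize(p[130:310,230:400],None,fx=3.3,fy=3.3,interpolation=cv2.INTER_CUBIC)[:,:,::-1])
P=cloud("side",d); m=np.zeros((420,560),bool); m[180:230,322:352]=1; Q=P[m]
Q=Q[~np.isnan(Q[:,0])]
for _ in range(5):
    c=Q.mean(0); n=np.linalg.svd(Q-c)[2][2]; Q=Q[abs((Q-c)@n)<.006]
n*=np.sign(n[2]); print(len(Q),n,np.arctan2(-n@ex,n[2]),c)
E
```

```text
time: 15.4
ee_pos: [0.6292, 0.0119, 0.1567]
eef_rot: [-2.991, 0.276, 0.751]
force: [1.1, 0.9, -1.6]
width: 0.123
th est 0.016 rad 0.2358 y 0.001 F tang 1.58 F rad 0.88 [ 1.089  0.893 -1.563] [ 0.069 -0.751 -0.167] w 0.123 t 15.4
0.01 [0.027 0.    0.049]
0.0 [0.072 0.    0.132]
-0.01 [0.116 0.    0.215]
-0.02 [0.159 0.    0.298]
326 [-0.045 -0.052  0.998] 0.03516717175035499 [ 0.428 -0.01   0.119]
```

View pics/s7.png

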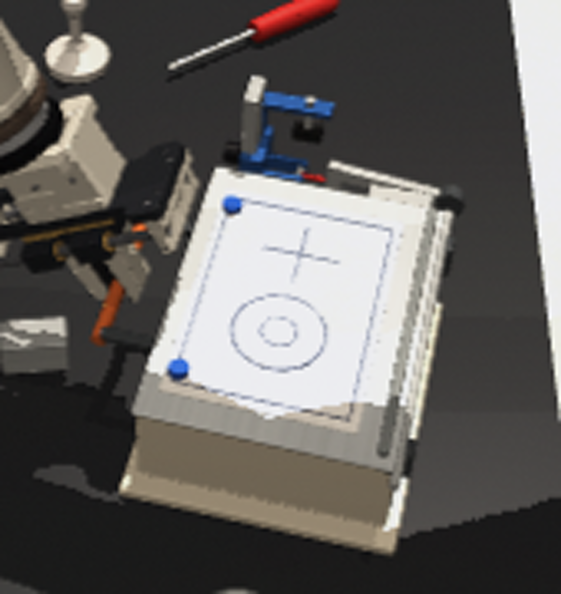

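```bash
python3 -m jog '[[[0.027,0,0.05],[0,0,0],1],[[0.05,0,0.09],[0,0,0],1],[[0.072,0,0.13],[0,0,0],1],[[0.072,0,0.13],[0,0,0],1],[[0.072,0,0.13],[0,0,0],1]]'
python3 plan.py -.01 -.02
```

```text
time: 15.87
ee_pos: [0.6292, 0.0119, 0.1531]
eef_rot: [-2.991, 0.276, 0.751]
force: [2.4, 0.1, -1.5]
width: 0.119
th est 0.0008 rad 0.2359 y 0.001 F tang 1.54 F rad 2.32 [ 2.388  0.149 -1.539] [-0.208 -0.798  0.029] w 0.119 t 15.87
-0.01 [0.048 0.    0.09 ]
-0.02 [0.091 0.    0.173]
```

```bash
python3 -m jog '[[[0.03,0,0.035],[0,0,0],1],[[0.055,0,0.075],[0,0,0],1],[[0.055,0,0.075],[0,0,0],1],[[0.055,0,0.075],[0,0,0],1]]'
python3 plan.py -.02 -.03
```

```text
time: 16.2
ee_pos: [0.6292, 0.0119, 0.1522]
eef_rot: [-2.991, 0.276, 0.753]
force: [-0.2, -0.6, 6.2]
width: 0.118
th est -0.0028 rad 0.2358 y 0.0011 F tang -6.23 F rad -0.1 [-0.191 -0.563  6.226] [-0.165  0.397  0.102] w 0.118 t 16.2
-0.02 [0.075 0.    0.143]
-0.03 [0.117 0.    0.227]
```

Flat contact is felt: 6 N down at tilt ≈ 0. Next I raise it to about 0.64, which is past notch two's catch point (~0.595) and well short of notch three's (~0.76).

Run:
```python
from h import *
o=bot.get_obs(); R0=Ro.from_rotvec(o['eef_rot']).as_matrix()
for a in np.arange(.02,.66,.025): print(round(a,3),(R0.T@(bar(a)-bar(-.0095)))/.025)
```

```text
0.02 [-0.133 -0.    -0.244]
0.045 [-0.25  -0.    -0.447]
0.07 [-0.373 -0.    -0.647]
0.095 [-0.501 -0.001 -0.844]
0.12 [-0.634 -0.001 -1.038]
0.145 [-0.772 -0.001 -1.229]
0.17 [-0.914 -0.001 -1.415]
0.195 [-1.061 -0.001 -1.599]
0.22 [-1.213 -0.002 -1.778]
0.245 [-1.369 -0.002 -1.954]
0.27 [-1.529 -0.002 -2.126]
0.295 [-1.693 -0.002 -2.294]
0.32 [-1.862 -0.003 -2.457]
0.345 [-2.035 -0.003 -2.617]
0.37 [-2.212 -0.003 -2.772]
0.395 [-2.392 -0.003 -2.922]
0.42 [-2.576 -0.004 -3.068]
0.445 [-2.764 -0.004 -3.209]
0.47 [-2.955 -0.004 -3.346]
0.495 [-3.15  -0.005 -3.478]
0.52 [-3.348 -0.005 -3.605]
0.545 [-3.549 -0.005 -3.726]
0.57 [-3.753 -0.006 -3.843]
0.595 [-3.959 -0.006 -3.955]
0.62 [-4.169 -0.007 -4.061]
0.645 [-4.381 -0.007 -4.162]
```

```bash
python3 -m jog '[[[-0.13,0,-0.24],[0,0,0],1],[[-0.25,0,-0.45],[0,0,0],1],[[-0.37,0,-0.65],[0,0,0],1],[[-0.5,0,-0.84],[0,0,0],1],[[-0.63,0,-1.04],[0,0,0],1],[[-0.77,0,-1.23],[0,0,0],1],[[-0.91,0,-1.42],[0,0,0],1],[[-1.06,0,-1.6],[0,0,0],1],[[-1.21,0,-1.78],[0,0,0],1],[[-1.37,0,-1.95],[0,0,0],1],[[-1.37,0,-1.95],[0,0,0],1]]'
python3 plan.py .27 .295 .32 .345 .37 .395 .42 .445 .47
```

```text
time: 17.12
ee_pos: [0.6224, 0.0133, 0.2114]
eef_rot: [-2.991, 0.276, 0.75]
force: [-0.4, -2.5, -3.2]
width: 0.119
th est 0.2502 rad 0.2362 y 0.0012 F tang 3.14 F rad -0.77 [-0.432 -2.484 -3.232] [-0.721 -1.058  0.205] w 0.119 t 17.12
0.27 [-0.127 -0.    -0.136]
0.295 [-0.292 -0.001 -0.304]
0.32 [-0.46  -0.001 -0.468]
0.345 [-0.633 -0.001 -0.628]
0.37 [-0.809 -0.002 -0.783]
0.395 [-0.989 -0.002 -0.934]
0.42 [-1.173 -0.002 -1.08 ]
0.445 [-1.361 -0.003 -1.222]
0.47 [-1.552 -0.003 -1.358]
```

```bash
python3 -m jog '[[[-0.13,0.01,-0.14],[0,0,0],1],[[-0.29,0.01,-0.3],[0,0,0],1],[[-0.46,0.01,-0.47],[0,0,0],1],[[-0.63,0.01,-0.63],[0,0,0],1],[[-0.81,0.01,-0.78],[0,0,0],1],[[-0.99,0.01,-0.93],[0,0,0],1],[[-1.17,0.01,-1.08],[0,0,0],1],[[-1.36,0.01,-1.22],[0,0,0],1],[[-1.36,0.01,-1.22],[0,0,0],1]]'
python3 plan.py .47 .495 .52 .545 .57 .595 .62 .64
```

```text
time: 17.87
ee_pos: [0.6075, 0.0161, 0.2553]
eef_rot: [-2.991, 0.275, 0.748]
force: [4.9, -2.7, 0.7]
width: 0.12
th est 0.4464 rad 0.237 y 0.0012 F tang 1.71 F rad 5.11 [ 4.936 -2.673  0.658] [-0.723 -1.502  0.132] w 0.12 t 17.87
0.47 [-0.18  -0.    -0.129]
0.495 [-0.374 -0.001 -0.262]
0.52 [-0.572 -0.002 -0.389]
0.545 [-0.772 -0.002 -0.512]
0.57 [-0.976 -0.003 -0.629]
0.595 [-1.182 -0.003 -0.742]
0.62 [-1.391 -0.004 -0.849]
0.64 [-1.561 -0.004 -0.931]
```

```bash
python3 -m jog '[[[-0.16,0.01,-0.15],[0,0,0],1],[[-0.35,0.02,-0.28],[0,0,0],1],[[-0.55,0.02,-0.41],[0,0,0],1],[[-0.76,0.02,-0.53],[0,0,0],1],[[-0.96,0.02,-0.65],[0,0,0],1],[[-1.17,0.02,-0.76],[0,0,0],1],[[-1.38,0.02,-0.87],[0,0,0],1],[[-1.55,0.02,-0.95],[0,0,0],1],[[-1.55,0.02,-0.95],[0,0,0],1],[[-1.55,0.02,-0.95],[0,0,0],1]]'
python3 plan.py .62 .6 .58 .57 .56 .55
python3 - <<'E'
from h import *
p,d=bot.read_camera("side")
P=cloud("side",d); m=np.zeros((420,560),bool); m[180:230,322:352]=1; Q=P[m]
Q=Q[~np.isnan(Q[:,0])]
for _ in range(5):
    c=Q.mean(0); n=np.linalg.svd(Q-c)[2][2]; Q=Q[abs((Q-c)@n)<.006]
n*=np.sign(n[2]); print(len(Q),n,np.arccos(n[2]))
E
```

```text
time: 18.7
ee_pos: [0.5858, 0.02, 0.2937]
eef_rot: [-2.992, 0.275, 0.744]
force: [7.0, -1.1, 1.7]
width: 0.122
th est 0.6327 rad 0.2379 y 0.0011 F tang 2.83 F rad 6.7 [ 7.005 -1.05   1.675] [-0.574 -1.951  0.004] w 0.122 t 18.7
0.62 [0.107 0.    0.053]
0.6 [0.274 0.001 0.138]
0.58 [0.44  0.002 0.227]
0.57 [0.522 0.002 0.273]
0.56 [0.604 0.002 0.32 ]
0.55 [0.685 0.002 0.367]
1491 [-0.588  0.103  0.802] 0.6398790787339409
```

```bash
python3 -m jog '[[[0.1,0,0.01],[0,0,0],1],[[0.2,0,0.05],[0,0,0],1],[[0.3,0,0.1],[0,0,0],1],[[0.4,0,0.15],[0,0,0],1],[[0.47,0,0.19],[0,0,0],1],[[0.47,0,0.19],[0,0,0],1],[[0.47,0,0.19],[0,0,0],1]]'
python3 plan.py .57 .56 .55
```

```text
time: 19.33
ee_pos: [0.5932, 0.0187, 0.2829]
eef_rot: [-2.991, 0.275, 0.749]
force: [6.2, -1.4, 1.9]
width: 0.121
th est 0.5778 rad 0.2379 y 0.0011 F tang 1.88 F rad 6.37 [ 6.22  -1.363  1.905] [-0.41  -1.519  0.048] w 0.121 t 19.33
0.57 [0.064 0.    0.036]
0.56 [0.146 0.    0.082]
0.55 [0.227 0.001 0.129]
```

```bash
python3 -m jog '[[[0.05,0,-0.01],[0,0,0],1],[[0.1,0,0.0],[0,0,0],1],[[0.15,0,0.03],[0,0,0],1],[[0.15,0,0.03],[0,0,0],1],[[0.15,0,0.03],[0,0,0],1]]'
python3 plan.py .57 .56 .55
```

```text
time: 19.75
ee_pos: [0.5951, 0.0183, 0.2801]
eef_rot: [-2.99, 0.275, 0.753]
force: [2.1, 0.8, 2.3]
width: 0.119
th est 0.5641 rad 0.2379 y 0.0011 F tang -0.91 F rad 2.84 [2.101 0.842 2.289] [-0.026 -0.639 -0.137] w 0.119 t 19.75
0.57 [-0.049 -0.    -0.027]
0.56 [0.033 0.    0.019]
0.55 [0.115 0.    0.066]
```

```bash
python3 -m jog '[[[0.025,0,0.0],[0,0,0],1],[[0.05,0,0.0],[0,0,0],1],[[0.05,0,0.0],[0,0,0],1],[[0.05,0,0.0],[0,0,0],1]]'
python3 plan.py .57 .56 .55
python3 - <<'E'
from h import *
p,d=bot.read_camera("side")
P=cloud("side",d); m=np.zeros((420,560),bool); m[180:230,322:352]=1; Q=P[m]
Q=Q[~np.isnan(Q[:,0])]
for _ in range(5):
    c=Q.mean(0); n=np.linalg.svd(Q-c)[2][2]; Q=Q[abs((Q-c)@n)<.006]
n*=np.sign(n[2]); print(len(Q),n,np.arccos(n[2]))
E
```

```text
time: 20.08
ee_pos: [0.5957, 0.0182, 0.2793]
eef_rot: [-2.989, 0.274, 0.755]
force: [-1.4, 1.5, 1.9]
width: 0.122
th est 0.5602 rad 0.238 y 0.0011 F tang -2.47 F rad -0.35 [-1.359  1.491  1.904] [ 0.331  0.113 -0.238] w 0.122 t 20.08
0.57 [-0.08  -0.    -0.045]
0.56 [0.002 0.    0.001]
0.55 [0.083 0.    0.048]
1491 [-0.53   0.09   0.843] 0.5670747172150865
```

The board is held on the pawl: it carries the 2.5 N I push down with, and the measured tilt is 0.567. I'm releasing.

```bash
python3 -m jog '[[[0,0,0],[0,0,0],0.8],[[0,0,0],[0,0,0],0.6],[[0,0,0],[0,0,0],0.5],[[0,0,0],[0,0,0],0.4],[[0,0,0],[0,0,0],0.4],[[0,0,0],[0,0,0],0.4],[[0,0,0],[0,0,0],0.4],[[0,0,0],[0,0,0],0.4]]'
python3 plan.py
python3 - <<'E'
from h import *
p,d=bot.read_camera("wrist"); cv2.imwrite("pics/w8.png",p[:,:,::-1])
p,d=bot.read_camera("side")
P=cloud("side",d); m=np.zeros((420,560),bool); m[180:230,322:352]=1; Q=P[m]
Q=Q[~np.isnan(Q[:,0])]
for _ in range(5):
    c=Q.mean(0); n=np.linalg.svd(Q-c)[2][2]; Q=Q[abs((Q-c)@n)<.006]
n*=np.sign(n[2]); print(len(Q),n,np.arccos(n[2]))
E
```

```text
time: 20.8
ee_pos: [0.5964, 0.0175, 0.2794]
eef_rot: [-2.991, 0.276, 0.751]
force: [1.3, 0.1, -1.1]
width: 0.595
th est 0.5583 rad 0.2388 y 0.0005 F tang 1.59 F rad 0.45 [ 1.265  0.107 -1.108] [-0.185 -0.448  0.032] w 0.595 t 20.8
1489 [-0.533  0.094  0.841] 0.5723122382795094
```

View pics/w8.png

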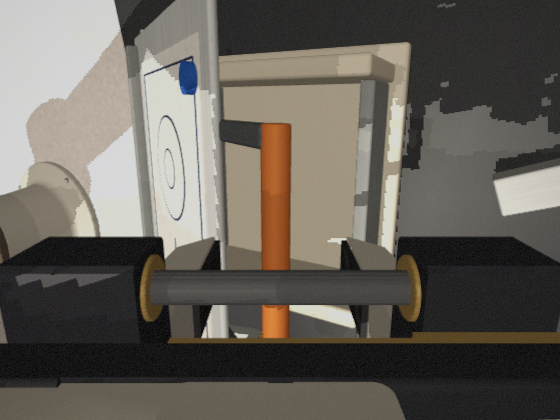

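The fingers (cols ~215 and ~345) are clear of the bar (262–292), and the board is holding at 0.57. I'm withdrawing along the tool axis.

```bash
python3 -m jog '[[[0,0,-0.5],[0,0,0],0.4],[[0,0,-1.2],[0,0,0],0.4],[[0,0,-2.2],[0,0,0],0.4],[[0,0,-3.3],[0,0,0],0.4],[[0,0,-4.3],[0,0,0],0.4],[[0,0,-4.3],[0,0,0],0.4],[[0,0,-4.3],[0,0,0],0.4]]'
python3 - <<'E'
from h import *
p,d=bot.read_camera("side")
cv2.imwrite("pics/s9.png",p[:,:,::-1])
P=cloud("side",d); m=np.zeros((420,560),bool); m[180:230,322:352]=1; Q=P[m]
Q=Q[~np.isnan(Q[:,0])]
for _ in range(5):
    c=Q.mean(0); n=np.linalg.svd(Q-c)[2][2]; Q=Q[abs((Q-c)@n)<.006]
n*=np.sign(n[2]); print(len(Q),n,np.arccos(n[2]))
E
```

```text
time: 21.48
ee_pos: [0.6472, 0.0079, 0.3752]
eef_rot: [-2.992, 0.276, 0.747]
force: [0.2, -0.2, -0.5]
width: 0.598
1494 [-0.536  0.093  0.839] 0.5752263583595019
```

View pics/s9.png

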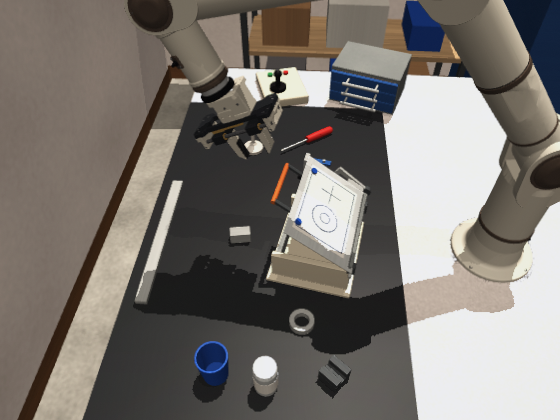

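The board rests at about 0.57, which is notch two. The bystanders are in the same pixels as before and the gripper is clear. Handing in.

Run:
```python
from plant import bot
print(bot.close_job())
```

```text
the job is handed in; nothing more can be done
None
```

The board now rests on the pawl in its second notch, and the job was handed in at about 21.5 s of the 72 s allowed.

- **Release:** I took the orange bar and lifted the board from notch three (measured 0.73 rad) into the buffer. I pressed to about 7 N above the board's weight, well short of the 13 N that would force it. The pawl let go: the board came down past notch four without catching.
- **Lowering:** It went down under control until it met the stand. The last small step pressed it down with about 6 N.
- **Second notch:** I raised it to 0.64 rad and let it settle. The pawl took the weight at about 0.565, as the wrist force changed from carrying the board to pressing 2.5 N down on it.

**Last checks:**
- With the fingers open and withdrawn, the side camera gave a tilt of 0.575 rad. I expected about 0.565, and the readings while it rested ran from 0.567 to 0.575. I put that down to camera noise; notches one and three are 0.166 rad away.
- The wrist force is near zero, so the robot is touching nothing.
- All the bystanders I could make out are where they were in the first picture; the gripper partly hides the ball stand from the side camera.

**Less certain:**
- The release point itself was not clear from the force readings. I confirmed it only by lowering past notch four.
- The wrist also read sideways and radial forces of up to about 7 N during the arcs, because my hinge estimate was slightly off. I eased these as I went.

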